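Fasten the balancing box cover with its quarter-turn stud

ROBOT

A 6-joint arm with a two-finger parallel gripper is mounted at the origin on the work surface. World frame = base frame: x ahead of the robot, y to its left, z up, the work surface at z = 0. Lengths are in m, angles in rad, forces in N, time in s.
With the tool pointing down it reaches from about 0.4 to 0.825 m from the base axis. Payload 7 kg.
Tool frame: the origin (TCP) lies midway between the tips of the shut fingers; the grasp point (between the pads) lies 19 mm behind it; z points along the fingers, y is the line along which they close (so a half turn about z gives the same grasp; the last joint's range is limited). The gripper opens to 88 mm and grips with 3 to 60 N. Pads are 19 mm wide; open, the fingers measure 130 mm over their backs; the gripper's body (78 mm by 193 mm) begins 47 mm behind the grasp point.
Start: joints at [1.604, 0.359, 0.012, 0, -1.224, -0.288], TCP at [0.17, 0.653, 0.227] pointing down, gripper open.
Joint ranges: [-3.07, 3.07], [-1.43, 2.12], [-1.02, 1.25], [-3.03, 1.67], [-3.05, -0], [-3.03, 3.03]. Speed limits (rad/s): [2.39, 2.39, 3.01, 3.14, 3.14, 3.14].

INTERFACE

Orientations are given as [roll, pitch, yaw] about the fixed x, y, z axes, in that order (R = Rz(yaw) Ry(pitch) Rx(roll)).
In Python, from station import arm gives the robot as it stands. The module is installed in compiled form; this text tells all that it offers.
- The arm moves only by the tool carry_out, never from a script. Its argument "commands" is a list of rows, each a list of 4 numbers: the shift along the world's x, y, z in units of 50 mm (1.0 is 50 mm), then the turn about the world's z in units of 6 degrees (1.0 is 6 degrees). A call has exactly 10 rows; each row is the pose to reach, as a shift and turn from the pose commanded when the call began; what a row does not reach only later rows make up. A row lasts 1/8 s, in which the tool goes at most 62.5 mm and 10.7 degrees, less where a joint would pass 70% of its speed; a pose out of reach is approached as far as the arm can. A call with a gripper value outside its range is refused whole. "claw" is the closure, from 0 (fully open) to 1 (shut), set as the call begins (left out, the last holds). The fingers move at their own pace and stop on an object; "force" is the grip in N (left out, the last holds). Time passes only in rows, so rows that repeat a pose let the fingers close, or fill a call up. It gives the time, the measured TCP pose, the force, the opening and the grip force at its end, in the units of the state.
- arm.get_state(): the state, without advancing time (a new reading comes with each control period).
- arm.grab_frame(name): name is "side" or "top"; returns a dict with "pixels" (480x640x3 uint8, red, green, blue), "fx", "fy", "cx", "cy" (pixels), "k1" (the pictures are not rectified: a ray, as slopes to the right and down, at radius r is drawn at 1 + k1 r^2 times it, then the intrinsics apply), "eye" and "orientation" of the camera in the world. Camera axes: x right, y down, z forward; pixel columns grow to the right and rows downward; lengths in m; the calibration is good to about 2 mm. A picture is of the moment at which its call begins. There is no depth.
- arm.job_done(): hands the job in; it is judged then, once.
Trained networks look in a picture, given as the dict that the camera call returned (one of the last four; its "shot" number tells which), for a name from the list of things; names that differ only in an ending like _2 or _b are one class to them, and where a whole thing is asked for, a point or a joint stands for the part that bears it (a point fixed in the world has none). Each returns a list of dicts, best first, with "conf" (0 to 1); they miss things now and then, are a little off and sometimes report something else, mostly with a low value. They report only what shows in the picture. A call takes as long as a camera call. They do not tell look-alikes from the thing itself.
- arm.regions_of(picture, query): "pixels" (480x640 bool, what is visible of it) and "uv" ([column, row] in pixels, amid what is visible of it).
- arm.mark_of(picture, query): "uv" ([column, row] in pixels: a listed point, or the origin of a listed thing).
The state is a dict: "t": time; "q": joint angles; "qd": joint speeds; "joint_efforts": joint torques, N m; "eef_pos": TCP position; "ee_rot": TCP orientation; "force": force on the tool from outside, world axes, zero at the start; "moment": the same for the moment, N m; "width": finger opening in m; "gripper_force": force on a finger pad.
Only numpy, scipy, OpenCV 4.12 (cv2) and the standard library are available. Lean on these libraries where they do the work, as an engineer would, in place of code of your own. Each camera call takes 0.05 s, during which the arm holds its last target. There are 200 camera calls.

TASK

Take the loose steel T-handled stud out of its small wooden rest and put its foot down through the keyhole in the middle of the grey box's steel cover. Press it down gently against the spring inside (never with more than about 25 N on the box) and, keeping it pressed, turn it a quarter turn clockwise seen from above until its cam catches, so that its handle lies in line with the two studs already fastened; then let go of it. Leave the bowl, the plumb bob, the level and the mallet where they are.

Things in the scene. Friction and masses are not known exactly. Their poses are not given: they have to be found in the camera images.
- stud: the loose steel quarter-turn stud, about 0.12 kg, 77 mm tall, upright in the wooden rest. Origin at the centre of its underside, z up. From the bottom: foot bar 36 (x) by 9 (y) by 8 mm high; round shank 14 mm in diameter up to 47 mm; flat handle 40 (x) by 12 (y) mm, from 47 to 77 mm. Foot bar and handle lie along its x; half a turn about z gives the same stud
- handle (a point): point in the stud's handle, on its axis, 65 mm above the underside of its foot (12 mm below the handle's top); pinch the handle's 12 mm thickness about here
- rest: the fixed wooden rest, 76 (x) by 60 (y) by 18 mm high; the stud's foot stands in a keyhole slot along its x, like that of the cover, on a floor 4 mm above the counter; lift the stud straight up by 20 mm or more to clear it. Origin at the centre of its underside
- jig: the fixed grey box with a steel cover, 120 (x) by 280 (y) by 60 mm high; origin at the centre of its underside, z up. Two fastened studs stand on the cover 108 mm to either side of the middle along y, their 40 mm handles along y, reaching 52 mm above the cover
- keyhole (a point): centre of the empty keyhole, in the plane of the cover's top, 60 mm above the counter; axes as the box's. A slot 40 mm along x by 13 mm along y with a 17 mm square opening in the middle for the shank, through a cover 6 mm thick, greased. The stud goes in with its foot bar along x
- seat_axis (a point): point on the keyhole's axis, 30 mm below the cover's top. Inside, a sprung seat meets the foot 9 to 23 mm below the cover's top: this differs from start to start and is not measured. Its spring begins at about 1 N and gains 1 N per mm; after 11 mm (12 N) the foot bar is clear of the cam's teeth and can turn; after 14 mm (15 N) a rigid stop: force shoots up. Press slowly to about 13.5 N
- cam_axis (a point): point on the keyhole's axis, 20 mm below the cover's top. Clockwise seen from above, 90 degrees from the slot (handle along the box's y), a stop ends the turn, with 10 degrees of play; when the push is eased the spring lifts the foot bar 5 mm into the cam's notches: caught, foot's underside 15 to 29 mm below the cover's top. Anticlockwise, or not pressed far enough, it is blocked
- bowl: bystander: lawn bowl of red resin, 125 mm across, 120 mm high, origin at its underside
- plumb_bob: bystander: brass plumb bob, 32 mm across, 74 mm high, standing on its flat top; origin at its underside
- level: bystander: steel spirit level, 240 mm long along its y, 22 wide, 45 high; origin at the centre of its underside
- mallet: bystander: small ash mallet lying on the counter, head 90 mm long along its y, handle 190 mm towards its +x; origin under the head's centre
Mind the look-alikes: they are no part of the job. Several things look just like the stud: the one meant starts farthest to the robot's left.

How it is judged:
By the outcome, as a careful person would: the job done as asked, in the order asked, and still so for the second after the job is handed in, with the robot touching nothing.
It also fails if it takes over 64 s, if anything falls off the work surface, if the arm or the gripper's body presses on something with over 40 N, if the wrist force passes 120 N, or if a joint passes its speed limit or range.

## Working session

There is one attempt and no reset: what is moved stays moved. The work goes in short steps, Python scripts to look and compute and a tool call to move; the robot and the scene stay as the last step left them, time stands still between calls to the robot, and variables do not carry over. Pictures are saved under pics/ and viewed, at most 10 in all, crops included, and the job is handed in when it is done.

Besides the shell and the picture viewer there is one more tool, called after "Emit:" as name(argument=value, ...) on one line, values as JSON. carry_out: Moves the arm, as the interface text tells. Its arguments: {"type":"object","properties":{"commands":{"type":"array","items":{"type":"array","items":{"type":"number"}}},"claw":{"type":"number"},"force":{"type":"number"}},"required":["commands"]}

```bash
mkdir -p pics; cat > h.py <<'E'
import numpy as np, cv2
from station import arm
from scipy.spatial.transform import Rotation as R
def camR(f):
    o=np.array(f["orientation"],float)
    return o if o.shape==(3,3) else (R.from_euler('xyz',o).as_matrix() if o.size==3 else R.from_quat(o).as_matrix())
def ray(f,uv):
    d=np.array([(uv[0]-f["cx"])/f["fx"],(uv[1]-f["cy"])/f["fy"]]);s=d.copy()
    for _ in range(30): s=d/(1+f["k1"]*(s@s))
    return camR(f)@np.array([s[0],s[1],1.])
def at_z(f,uv,z):
    r=ray(f,uv);e=np.array(f["eye"]);return e+r*(z-e[2])/r[2]
def tri(fs,uvs):
    A=0;b=0
    for f,uv in zip(fs,uvs):
        r=ray(f,uv);r/=np.linalg.norm(r);P=np.eye(3)-np.outer(r,r);A=A+P;b=b+P@np.array(f["eye"])
    return np.linalg.solve(A,b)
def proj(f,p):
    c=camR(f).T@(np.array(p)-np.array(f["eye"]));s=c[:2]/c[2];s=s*(1+f["k1"]*(s@s))
    return s*[f["fx"],f["fy"]]+[f["cx"],f["cy"]]
def save(f,n): cv2.imwrite(f"pics/{n}.png",cv2.cvtColor(f["pixels"],cv2.COLOR_RGB2BGR))
E
python3 - <<'E'
from h import *
np.set_printoptions(precision=4,suppress=True)
for n in("top","side"):
    f=arm.grab_frame(n);save(f,n+"0")
    print(n,f["eye"],f["orientation"],f["fx"],f["k1"])
    for q,z in(("handle",.069),("stud",.004),("rest",0),("keyhole",.06),("jig",0),("bowl",0),("plumb_bob",0),("level",0),("mallet",0)):
        for d in arm.mark_of(f,q)[:5]: print(q,round(d["conf"],2),np.round(d["uv"],1),at_z(f,d["uv"],z)[:2])
print(arm.get_state())
E
```

```text
top [ 0.4857 -0.0114  0.8749] [-2.9442  0.0036 -1.587 ] 458.25197355330107 -0.11344621107959073
handle 0.86 [207.2 289.7] [0.5729 0.1977]
handle 0.72 [428.2 305. ] [ 0.5395 -0.1929]
handle 0.57 [261.1 291. ] [0.5694 0.1013]
handle 0.53 [255.2 242.1] [0.6578 0.1128]
handle 0.49 [261.6 336.1] [0.4907 0.0999]
stud 0.75 [263.7 294. ] [0.5703 0.1053]
stud 0.74 [219.7 297.1] [0.5654 0.1899]
stud 0.58 [260.4 250.5] [0.6549 0.1124]
stud 0.56 [264.2 338.9] [0.4858 0.1039]
rest 0.65 [216.1 295.5] [0.5689 0.1979]
keyhole 0.68 [430.8 302.3] [ 0.5448 -0.1999]
jig 0.86 [422.8 306. ] [ 0.5424 -0.1979]
bowl 0.74 [320.4 193.8] [ 0.7689 -0.0056]
plumb_bob 0.83 [379.3 194.9] [ 0.7648 -0.1232]
level 0.67 [201.2 210.6] [0.7388 0.2331]
mallet 0.83 [459.1 209.2] [ 0.733  -0.2824]
side [0.2331 0.5448 0.4586] [-2.0731  0.0234 -2.5272] 474.4711992486629 -0.11618588559820042
handle 0.96 [267.9 327.1] [0.57   0.1978]
handle 0.83 [258.3 278.6] [0.656  0.1194]
handle 0.78 [314.6 293.8] [0.563  0.1046]
handle 0.72 [363.4 314.8] [0.481  0.1082]
stud 0.71 [263.3 310.5] [0.659  0.1127]
stud 0.69 [313.1 328.8] [0.5675
[... 194 characters left out ...]
8] [ 0.5421 -0.1892]
bowl 0.78 [254.9 261.7] [0.7745 0.0045]
plumb_bob 0.6 [300.7 233.3] [ 0.7704 -0.1316]
level 0.88 [169.6 335.1] [0.7404 0.2351]
mallet 0.84 [351.6 211. ] [ 0.7384 -0.2786]
mallet 0.54 [255.6 262.8] [0.7707 0.0068]
{'t': 1.0, 'q': array([ 1.6041,  0.3586,  0.0119,  0.    , -1.2241, -0.2881]), 'qd': array([ 0.0025, -0.0002, -0.0005,  0.0002, -0.0002, -0.0011]), 'joint_efforts': array([ -0.0021, -58.2395,  29.3301,   7.0024,   0.0125,  -0.    ]), 'eef_pos': array([0.1701, 0.6532, 0.2265]), 'ee_rot': array([ 3.1415, -0.    , -0.2548]), 'force': array([-0.1491, -0.9709,  0.601 ]), 'moment': array([ 0.0713, -0.0184,  0.0296]), 'gripper_force': 0.0, 'width': 0.08747193602951696}
```

```bash
python3 - <<'E'
import cv2
t=cv2.imread("pics/top0.png");s=cv2.imread("pics/side0.png")
a=cv2.resize(t[215:365,170:370],None,fx=4,fy=4,interpolation=cv2.INTER_CUBIC);cv2.imwrite("pics/ct.png",a)
cv2.imwrite("pics/cj.png",cv2.resize(t[220:380,350:510],None,fx=3.7,fy=3.7,interpolation=cv2.INTER_CUBIC))
E
```

```text
(no output)
```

View pics/ct.png

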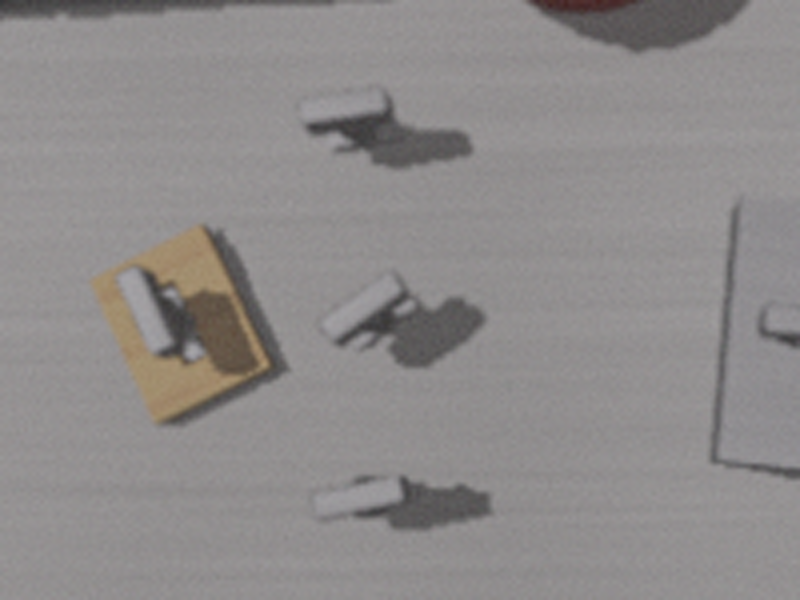

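View pics/cj.png

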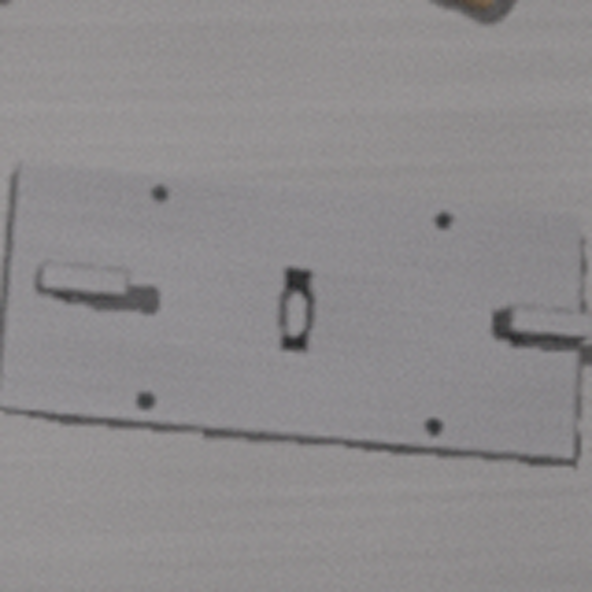

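View pics/side0.png

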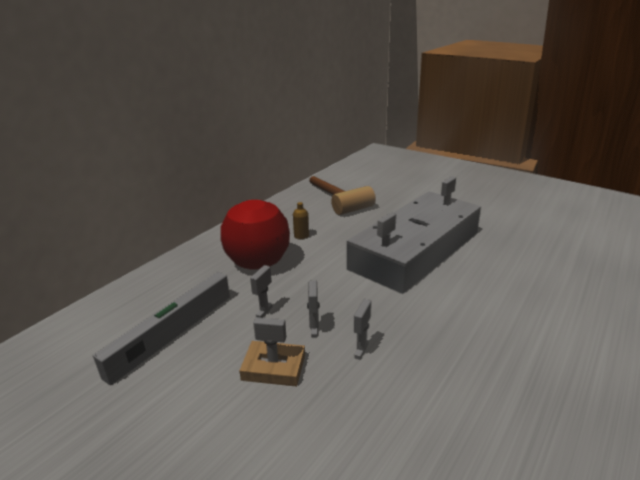

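The stud-like things are, in top-image pixels, (206,293) in the wooden rest, and (256,243), (261,292) and (260,339) standing free. The one at (206,293) is meant: it is the only one in a rest and the farthest left (y ≈ 0.198, the others ≈ 0.105). The enlarged crop confirms it. The keyhole shows at about (430,303), amid the four bolts.

```bash
python3 - <<'E'
from h import *
np.set_printoptions(precision=4,suppress=True)
t=arm.grab_frame("top");s=arm.grab_frame("side")
T=lambda c,z:at_z(t,np.array(c)/4+[170-.375,215-.375],z)
J=lambda c,z:at_z(t,np.array(c)/3.7+[350-.365,220-.365],z)
def yaw(a,b): d=(b-a)[:2]; return np.degrees(np.arctan2(d[1],d[0])),np.linalg.norm(d)
a,b=T((169,351),.081),T((131,269),.081);print("handle top",(a+b)/2,yaw(a,b))
rc=[T(c,.018) for c in((92,283),(206,226),(270,368),(157,424))]
print("rest ctr",np.mean(rc,0),[yaw(rc[i],rc[(i+1)%4]) for i in range(4)])
k=[J((299,268),.06),J((294,350),.06)];print("slot",np.mean(k,0),yaw(k[1],k[0]))
bo=[J(c,.06) for c in((160,193),(443,220),(433,427),(145,400))]
print("bolts",np.mean(bo,0),[yaw(bo[i],bo[(i+1)%4]) for i in range(4)])
for q in("handle","keyhole"):
    A=arm.mark_of(t,q);B=arm.mark_of(s,q)
    print(q,tri([t,s],[A[0]["uv"],B[0]["uv"]]),A[0]["uv"],B[0]["uv"])
m=[d for d in arm.regions_of(t,"stud")];print([(d["conf"],d["uv"]) for d in m])
E
```

```text
handle top [0.5674 0.1946 0.081 ] (np.float64(26.35320090998017), np.float64(0.04032807372780755))
rest ctr [0.5667 0.196  0.018 ] [(np.float64(-63.8647104731831), np.float64(0.06031675271581021)), (np.float64(-154.7607188866878), np.float64(0.07468606950471067)), (np.float64(115.80653334866648), np.float64(0.058786092545436354)), (np.float64(26.4156114439139), np.float64(0.07434052139495315))]
slot [ 0.5434 -0.1979  0.06  ] (np.float64(-6.677313301854627), np.float64(0.03963250878581433))
bolts [ 0.5432 -0.1978  0.06  ] [(np.float64(-96.601404475415), np.float64(0.1396684122511278)), (np.float64(173.25243412693322), np.float64(0.10033768948098806)), (np.float64(83.24837796814211), np.float64(0.13924311834316336)), (np.float64(-6.5040827617718), np.float64(0.09997244129271522))]
handle [0.5956 0.1213 0.0872] [261.7, 291.9] [261.8, 279.1]
keyhole [ 0.5438 -0.1972  0.0528] [428.7, 303.7] [416.9, 225.3]
[(0.84, [210.6, 294.6]), (0.73, [258.9, 243.7]), (0.66, [260.7, 339.7]), (0.58, [260.3, 291.1])]
```

Emit:
carry_out(commands=[[0.4, -0.46, 0, 0.5], [1.4, -1.6, 0, 1.5], [2.4, -2.8, -0.2, 2.5], [3.4, -3.9, -0.4, 3.5], [4.4, -5.0, -0.6, 4.5], [5.4, -6.2, -0.8, 5.5], [6.4, -7.4, -1.0, 6.2], [7.3, -8.4, -1.2, 6.8], [7.8, -9.0, -1.3, 6.8], [7.94, -9.16, -1.3, 6.8]], claw=0.5, force=60)

```text
t: 2.6
eef_pos: [0.5571, 0.2066, 0.1636]
ee_rot: [-3.142, -0.001, 0.458]
force: [0.7, 1.3, -0.4]
width: 0.044
gripper_force: 0.0
```

```bash
python3 - <<'E'
from h import *
s=arm.get_state();print(s["t"],s["eef_pos"],np.degrees(s["ee_rot"]),s["force"],s["width"],np.abs(s["qd"]).max())
f=arm.grab_frame("side");save(f,"s1")
c=f["pixels"][230:400,180:380];cv2.imwrite("pics/s1c.png",cv2.cvtColor(cv2.resize(c,None,fx=3.5,fy=3.5),cv2.COLOR_RGB2BGR))
print(proj(f,s["eef_pos"]),proj(f,[.567,.195,.081]))
E
```

```text
2.6 [0.55713664 0.20663058 0.1635978 ] [-1.79999307e+02 -3.59757214e-02  2.62248596e+01] [ 0.74634329  1.30854808 -0.36565995] 0.04395317983276789 0.897937667244416
[265.02846466 271.22328883] [270.4015904 319.4167826]
```

View pics/s1c.png

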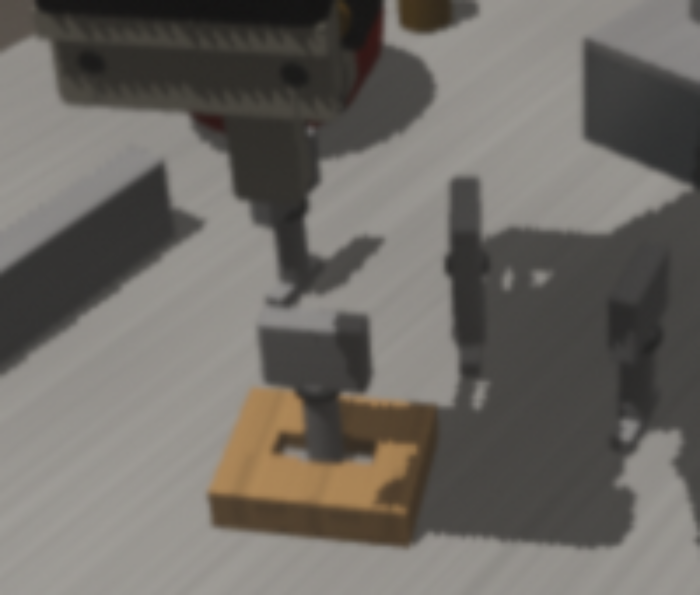

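The side view shows the gripper coming over the stud in the rest (handle top at about pixel (270,319)), still settling. The neighbouring studs are clear of it.

Emit:
carry_out(commands=[[0, 0, 0, 0], [0, 0, -0.5, 0], [0, 0, -1.1, 0], [0, 0, -1.7, 0], [0, 0, -2.1, 0], [0, 0, -2.23, 0], [0, 0, -2.23, 0], [0, 0, -2.23, 0], [0, 0, -2.23, 0], [0, 0, -2.23, 0]])

```text
t: 3.9
eef_pos: [0.5562, 0.2083, 0.0526]
ee_rot: [-3.141, -0.001, 0.457]
force: [-0.6, 0.3, 0.0]
width: 0.0437
gripper_force: 0.0
```

Emit:
carry_out(commands=[[0, 0, 0, 0], [0, 0, 0, 0], [0, 0, 0, 0], [0, 0, 0, 0], [0, 0, 0, 0], [0, 0, 0, 0], [0, 0, 0, 0], [0, 0, 0, 0], [0, 0, 0, 0], [0, 0, 0, 0]], claw=1, force=60)

```text
t: 5.15
eef_pos: [0.557, 0.2055, 0.0529]
ee_rot: [3.138, 0.001, 0.458]
force: [5.7, -12.3, 5.9]
width: 0.0149
gripper_force: 66.4
```

The arm was 16 mm short of its target, since the first call's rows were capped. I'll open, re-centre and grip again.

Emit:
carry_out(commands=[[0, 0, 0, 0], [0, 0, 0, 0], [0, 0, 0, 0], [0, 0, 0, 0], [0, 0, 0, 0], [0, 0, 0, 0], [0, 0, 0, 0], [0, 0, 0, 0], [0, 0, 0, 0], [0, 0, 0, 0]], claw=0.5)

```text
t: 6.4
eef_pos: [0.556, 0.2082, 0.0521]
ee_rot: [-3.142, -0.0, 0.457]
force: [-0.5, 0.5, 0.3]
width: 0.0442
gripper_force: 0.0
```

```bash
python3 - <<'E'
from h import *
s=arm.get_state();print(s["t"],s["eef_pos"],np.degrees(s["ee_rot"]),s["force"],s["width"])
f=arm.grab_frame("side");g=arm.grab_frame("top")
a=cv2.resize(f["pixels"][250:400,200:340],None,fx=3.5,fy=3.5);b=cv2.resize(g["pixels"][215:365,150:235],None,fx=3.5,fy=3.5)
cv2.imwrite("pics/s2.png",cv2.cvtColor(np.hstack([a,b]),cv2.COLOR_RGB2BGR))
E
```

```text
6.4 [0.55595608 0.20817193 0.05210869] [-1.79999189e+02 -3.06534908e-03  2.61994512e+01] [-0.46699326  0.47647439  0.28109802] 0.04418312347569006
```

View pics/s2.png

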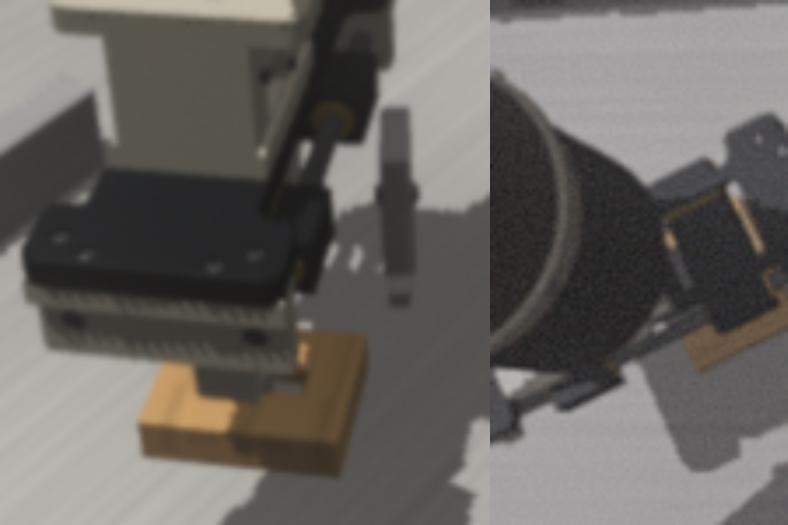

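The views show the gripper over the rest, offset towards the camera, with the stud hidden behind the fingers. Next is the re-centring.

Emit:
carry_out(commands=[[0.1, -0.12, -0.02, 0], [0.22, -0.26, -0.04, 0], [0.22, -0.26, -0.04, 0], [0.22, -0.26, -0.04, 0], [0.22, -0.26, -0.04, 0], [0.22, -0.26, -0.04, 0], [0.22, -0.26, -0.04, 0], [0.22, -0.26, -0.04, 0], [0.22, -0.26, -0.04, 0], [0.22, -0.26, -0.04, 0]])

```text
t: 7.75
eef_pos: [0.567, 0.1952, 0.0501]
ee_rot: [3.142, -0.0, 0.457]
force: [0.4, -0.1, 0.2]
width: 0.0438
gripper_force: 0.0
```

Emit:
carry_out(commands=[[0, 0, 0, 0], [0, 0, 0, 0], [0, 0, 0, 0], [0, 0, 0, 0], [0, 0, 0, 0], [0, 0, 0, 0], [0, 0, 0, 0], [0, 0, 0, 0], [0, 0, 0, 0], [0, 0, 0, 0]], claw=1, force=60)

```text
t: 9.0
eef_pos: [0.5667, 0.1957, 0.05]
ee_rot: [-3.141, -0.0, 0.457]
force: [-3.2, 4.8, 0.2]
width: 0.0116
gripper_force: 60.0
```

Emit:
carry_out(commands=[[0, 0, 0.1, 0], [0, 0, 0.3, 0], [0, 0, 0.6, 0], [0, 0, 1.0, 0], [0, 0, 1.5, 0], [0, 0, 2.0, 0], [0, 0, 2.4, 0], [0, 0, 2.7, 0], [0, 0, 2.7, 0], [0, 0, 2.7, 0]])

```text
t: 10.25
eef_pos: [0.5665, 0.1948, 0.1845]
ee_rot: [3.142, 0.001, 0.457]
force: [-0.5, -0.8, -1.3]
width: 0.0118
gripper_force: 60.0
```

Emit:
carry_out(commands=[[-0.02, -0.4, 0, -0.3], [-0.06, -1.1, 0, -0.8], [-0.12, -1.9, 0, -1.4], [-0.18, -2.8, 0, -2.0], [-0.24, -3.7, 0, -2.6], [-0.3, -4.6, 0, -3.2], [-0.35, -5.5, 0, -3.8], [-0.4, -6.3, 0, -4.4], [-0.44, -7.0, 0, -5.0], [-0.46, -7.5, 0, -5.47]])

```text
t: 11.5
eef_pos: [0.5426, -0.1819, 0.1842]
ee_rot: [3.141, 0.002, -0.12]
force: [0.0, 0.6, -0.8]
width: 0.0121
gripper_force: 60.0
```

Emit:
carry_out(commands=[[0, -0.2, 0, 0], [0, -0.32, 0, 0], [0, -0.36, 0, 0], [0, -0.36, 0, 0], [0, -0.36, 0, 0], [0, -0.36, 0, 0], [0, -0.36, 0, 0], [0, -0.36, 0, 0], [0, -0.36, 0, 0], [0, -0.36, 0, 0]])

```text
t: 12.75
eef_pos: [0.5439, -0.1978, 0.185]
ee_rot: [3.142, 0.0, -0.116]
force: [0.1, -0.4, -1.7]
width: 0.012
gripper_force: 60.0
```

```bash
python3 - <<'E'
from h import *
s=arm.get_state();print(s["t"],s["eef_pos"],np.degrees(s["ee_rot"]),s["force"],s["width"])
f=arm.grab_frame("side");g=arm.grab_frame("top");save(f,"s3f");save(g,"t3f")
a=cv2.resize(f["pixels"][130:280,330:500],None,fx=2.6,fy=2.6,interpolation=2);b=cv2.resize(g["pixels"][230:380,370:500],None,fx=2.6,fy=2.6,interpolation=2)
cv2.imwrite("pics/s3.png",cv2.cvtColor(np.hstack([a,b]),cv2.COLOR_RGB2BGR))
x=s["eef_pos"];print(proj(f,x-[0,0,.046]),proj(f,x+[0,0,.031]),proj(f,[.5433,-.198,.06]))
E
```

```text
12.75 [ 0.5439302  -0.19784177  0.18504847] [ 1.79999780e+02  2.29341083e-03 -6.62182662e+00] [ 0.10570629 -0.38615226 -1.66916878] 0.012023063216712222
[421.05112036 182.15992802] [424.27490494 140.36310323] [418.17550797 221.77947594]
```

View pics/s3.png

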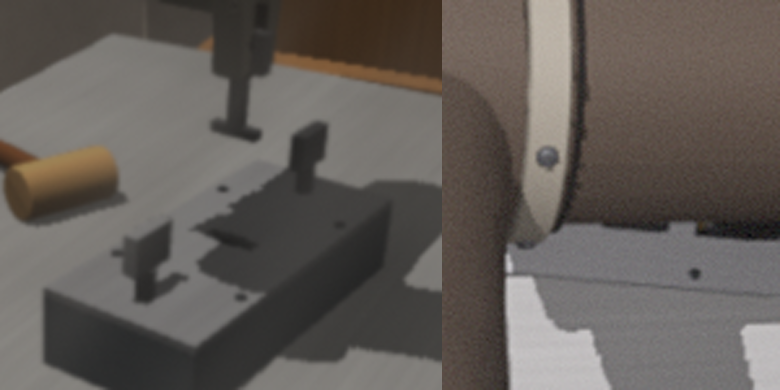

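The side view shows the held stud upright. Its foot bar is centred near (421,181), against a predicted (421,182), and the slot near (418,222), also as predicted. It is aligned, so I'll descend to just above the cover.

Emit:
carry_out(commands=[[-0.01, 0, -0.2, 0], [-0.01, 0, -0.5, 0], [-0.01, 0, -0.8, 0], [-0.01, 0, -1.1, 0], [-0.01, 0, -1.3, 0], [-0.01, 0, -1.42, 0], [-0.01, 0, -1.46, 0], [-0.01, 0, -1.48, 0], [-0.01, 0, -1.48, 0], [-0.01, 0, -1.48, 0]])

```text
t: 14.1
eef_pos: [0.5436, -0.1978, 0.1114]
ee_rot: [-3.142, -0.001, -0.116]
force: [0.7, -0.1, -1.9]
width: 0.0119
gripper_force: 60.0
```

```bash
python3 - <<'E'
from h import *
s=arm.get_state();print(s["t"],s["eef_pos"],s["force"])
f=arm.grab_frame("side")
cv2.imwrite("pics/s4.png",cv2.cvtColor(cv2.resize(f["pixels"][170:250,370:470],None,fx=7,fy=7,interpolation=2),cv2.COLOR_RGB2BGR))
x=s["eef_pos"];print((proj(f,x-[0,0,.046])-[370,170])*7,(proj(f,[.5433,-.198,.06])-[370,170])*7)
E
```

```text
14.1 [ 0.54359781 -0.19784709  0.11141133] [ 0.70026367 -0.05665299 -1.90030901]
[337.48318539 344.16483045] [337.22855579 362.45633158]
```

View pics/s4.png

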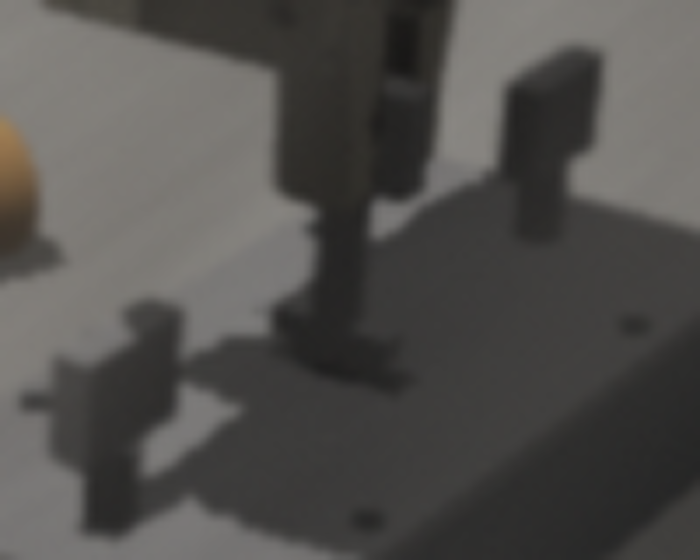

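The foot bar lies just over the slot, lined up with it. I'll lower it a little and watch the force.

Emit:
carry_out(commands=[[0, 0, -0.03, 0], [0, 0, -0.06, 0], [0, 0, -0.08, 0], [0, 0, -0.1, 0], [0, 0, -0.12, 0], [0, 0, -0.14, 0], [0, 0, -0.16, 0], [0, 0, -0.17, 0], [0, 0, -0.18, 0], [0, 0, -0.18, 0]])

```text
t: 15.4
eef_pos: [0.543, -0.1978, 0.1016]
ee_rot: [-3.142, 0.001, -0.116]
force: [-2.7, -0.3, -1.7]
width: 0.0118
gripper_force: 60.0
```

Emit:
carry_out(commands=[[-0.01, 0, -0.02, 0], [-0.01, 0, -0.04, 0], [-0.01, 0, -0.06, 0], [-0.01, 0, -0.08, 0], [-0.01, 0, -0.1, 0], [-0.01, 0, -0.12, 0], [-0.01, 0, -0.14, 0], [-0.01, 0, -0.16, 0], [-0.01, 0, -0.16, 0], [-0.01, 0, -0.16, 0]])

```text
t: 16.65
eef_pos: [0.5429, -0.1978, 0.094]
ee_rot: [-3.142, 0.0, -0.116]
force: [-1.9, 1.2, -1.6]
width: 0.0119
gripper_force: 60.0
```

Emit:
carry_out(commands=[[-0.01, 0, -0.02, 0], [-0.01, 0, -0.04, 0], [-0.01, 0, -0.06, 0], [-0.01, 0, -0.08, 0], [-0.01, 0, -0.1, 0], [-0.01, 0, -0.12, 0], [-0.01, 0, -0.14, 0], [-0.01, 0, -0.16, 0], [-0.01, 0, -0.16, 0], [-0.01, 0, -0.16, 0]])

```text
t: 17.9
eef_pos: [0.5425, -0.1978, 0.0861]
ee_rot: [3.142, -0.0, -0.115]
force: [0.5, -1.2, -1.2]
width: 0.0119
gripper_force: 60.0
```

Emit:
carry_out(commands=[[0, 0, -0.02, 0], [0, 0, -0.04, 0], [0, 0, -0.06, 0], [0, 0, -0.08, 0], [0, 0, -0.1, 0], [0, 0, -0.12, 0], [0, 0, -0.14, 0], [0, 0, -0.16, 0], [0, 0, -0.16, 0], [0, 0, -0.16, 0]])

```text
t: 19.15
eef_pos: [0.5425, -0.1978, 0.0783]
ee_rot: [3.142, -0.0, -0.115]
force: [-2.8, 0.7, 5.2]
width: 0.0119
gripper_force: 60.0
```

Emit:
carry_out(commands=[[0, 0, -0.01, 0], [0, 0, -0.02, 0], [0, 0, -0.03, 0], [0, 0, -0.04, 0], [0, 0, -0.05, 0], [0, 0, -0.06, 0], [0, 0, -0.08, 0], [0, 0, -0.1, 0], [0, 0, -0.1, 0], [0, 0, -0.1, 0]])

```text
t: 20.4
eef_pos: [0.5426, -0.1979, 0.0738]
ee_rot: [3.141, -0.0, -0.115]
force: [-2.5, 2.1, 10.3]
width: 0.0119
gripper_force: 60.0
```

```bash
python3 - <<'E'
from h import *
for i in range(5):
    arm.grab_frame("side");s=arm.get_state();print(s["t"],s["eef_pos"],s["force"],s["moment"])
E
```

```text
20.45 [ 0.54257118 -0.19786458  0.07377305] [-2.30519088  1.48089255  9.15555893] [0.73705299 1.28470728 0.05254266]
20.5 [ 0.54261994 -0.19787233  0.07381021] [-3.28734491  2.12705425 10.55348854] [0.74806419 1.28954758 0.08039243]
20.55 [ 0.54259762 -0.1978329   0.07377644] [-2.88720722  2.25635681  9.03684682] [0.74410142 1.24001253 0.01441548]
20.6 [ 0.54256017 -0.19785442  0.07375861] [-2.7585223   2.21477407  9.36292445] [ 0.74433397  1.26882875 -0.05239055]
20.65 [ 0.54259294 -0.19786532  0.07378038] [-3.90911588  1.99325659  9.3410913 ] [ 0.76956506  1.28832328 -0.01049187]
```

Emit:
carry_out(commands=[[0, 0, -0.01, 0], [0, 0, -0.02, 0], [0, 0, -0.03, 0], [0, 0, -0.04, 0], [0, 0, -0.05, 0], [0, 0, -0.05, 0], [0, 0, -0.05, 0], [0, 0, -0.05, 0], [0, 0, -0.05, 0], [0, 0, -0.05, 0]])

```text
t: 21.9
eef_pos: [0.5426, -0.1979, 0.0716]
ee_rot: [3.141, -0.001, -0.115]
force: [-3.3, 3.3, 11.0]
width: 0.0118
gripper_force: 60.0
```

```bash
python3 - <<'E'
from h import *
F=[]
for i in range(5):
    arm.grab_frame("side");s=arm.get_state();F.append(s["force"])
print(s["t"],s["eef_pos"],np.mean(F,0),np.degrees(s["ee_rot"]))
E
```

```text
22.15 [ 0.54264006 -0.19786993  0.07157908] [-4.05005826  2.31969281 11.82503321] [ 1.79985088e+02 -3.85845799e-02 -6.59536048e+00]
```

Emit:
carry_out(commands=[[0, 0, 0, -0.3], [0, 0, 0, -0.7], [0, 0, 0, -1.2], [0, 0, 0, -1.7], [0, 0, 0, -2.2], [0, 0, 0, -2.7], [0, 0, 0, -3.2], [0, 0, 0, -3.7], [0, 0, 0, -4.0], [0, 0, 0, -4.0]])

```text
t: 23.4
eef_pos: [0.5444, -0.1983, 0.0722]
ee_rot: [-3.141, -0.004, -0.534]
force: [-0.1, -0.5, 10.6]
width: 0.0114
gripper_force: 60.0
```

```bash
python3 - <<'E'
from h import *
F=[]
for i in range(3):
    arm.grab_frame("side");s=arm.get_state();F.append(np.r_[s["force"],s["moment"]])
print(s["t"],s["eef_pos"],np.mean(F,0),np.degrees(s["ee_rot"]),s["width"])
E
```

```text
23.55 [ 0.54436962 -0.19835108  0.07223837] [-0.27701179 -0.13876149 10.74928672 -0.08388556  0.25100125  0.01115399] [-179.9467739    -0.22492172  -30.56711127] 0.011775202462634131
```

Emit:
carry_out(commands=[[0, 0, -0.02, -0.2], [0, 0, -0.02, -0.6], [0, 0, -0.02, -1.2], [0, 0, -0.02, -1.9], [0, 0, -0.02, -2.6], [0, 0, -0.02, -3.3], [0, 0, -0.02, -4.0], [0, 0, -0.02, -4.6], [0, 0, -0.02, -5.0], [0, 0, -0.02, -5.0]])

```text
t: 24.8
eef_pos: [0.545, -0.1981, 0.0715]
ee_rot: [-3.138, -0.003, -1.058]
force: [0.4, 1.4, 12.1]
width: 0.0117
gripper_force: 60.0
```

```bash
python3 - <<'E'
from h import *
F=[]
for i in range(3):
    arm.grab_frame("side");s=arm.get_state();F.append(np.r_[s["force"],s["moment"]])
print(s["t"],s["eef_pos"],np.mean(F,0),np.degrees(s["ee_rot"]),s["width"])
E
```

```text
24.95 [ 0.54492865 -0.19810738  0.07146103] [ 8.40801404e-01  1.85383824e+00  1.24121214e+01  5.28336976e-01
 -1.13386417e-01  1.22523467e-02] [-179.78346851   -0.18978437  -60.55811964] 0.011919330314172284
```

Emit:
carry_out(commands=[[0, 0, 0, -0.4], [0, 0, 0, -1.0], [0, 0, 0, -1.8], [0, 0, 0, -2.6], [0, 0, 0, -3.4], [0, 0, 0, -4.2], [0, 0, 0, -5.0], [0, 0, 0, -5.6], [0, 0, 0, -6.0], [0, 0, 0, -6.0]])

```text
t: 26.2
eef_pos: [0.5446, -0.1977, 0.0714]
ee_rot: [-3.137, -0.0, -1.686]
force: [-1.2, 3.4, 13.3]
width: 0.0112
gripper_force: 60.0
```

```bash
python3 - <<'E'
from h import *
F=[]
for i in range(3):
    f=arm.grab_frame("side");s=arm.get_state();F.append(np.r_[s["force"],s["moment"]])
print(s["t"],s["eef_pos"],np.mean(F,0),np.degrees(s["ee_rot"]),s["width"])
E
```

```text
26.35 [ 0.54463767 -0.19770032  0.07135901] [-0.53739181  3.59470986 12.4019985   1.45237025  0.22723524  0.05221445] [-1.79744435e+02 -1.54024455e-04 -9.65589479e+01] 0.011652004076014967
```

Emit:
carry_out(commands=[[0, 0, 0.01, 0], [0, 0, 0.02, 0], [0, 0, 0.03, 0], [0, 0, 0.05, 0], [0, 0, 0.07, 0], [0, 0, 0.09, 0], [0, 0, 0.11, 0], [0, 0, 0.12, 0], [0, 0, 0.12, 0], [0, 0, 0.12, 0]])

```text
t: 27.6
eef_pos: [0.5444, -0.1977, 0.0766]
ee_rot: [-3.138, 0.0, -1.686]
force: [0.6, 2.1, 6.7]
width: 0.0118
gripper_force: 60.0
```

```bash
python3 - <<'E'
from h import *
F=[]
for i in range(3):
    f=arm.grab_frame("side");s=arm.get_state();F.append(np.r_[s["force"],s["moment"]])
print(s["t"],s["eef_pos"],np.mean(F,0),np.degrees(s["ee_rot"]),s["width"])
E
```

```text
27.75 [ 0.54438516 -0.19768791  0.07653342] [ 0.78058359  2.17979456  6.34482483  0.99830722 -0.51864238  0.00941089] [-1.79784280e+02  9.56318713e-03 -9.65845016e+01] 0.011720100429448592
```

Emit:
carry_out(commands=[[0, 0, 0.01, 0], [0, 0, 0.02, 0], [0, 0, 0.03, 0], [0, 0, 0.04, 0], [0, 0, 0.05, 0], [0, 0, 0.05, 0], [0, 0, 0.05, 0], [0, 0, 0.05, 0], [0, 0, 0.05, 0], [0, 0, 0.05, 0]])

```text
t: 29.0
eef_pos: [0.5432, -0.1976, 0.078]
ee_rot: [-3.14, 0.0, -1.686]
force: [4.6, 2.5, 2.0]
width: 0.0119
gripper_force: 60.0
```

```bash
python3 - <<'E'
from h import *
F=[]
for i in range(3):
    f=arm.grab_frame("side");s=arm.get_state();F.append(np.r_[s["force"],s["moment"]])
print(s["t"],s["eef_pos"],np.mean(F,0),np.degrees(s["ee_rot"]),s["width"])
E
```

```text
29.15 [ 0.54323031 -0.19763334  0.0779933 ] [ 5.16919834  2.48582432  2.30248343  1.21036546 -2.04667552  0.04536012] [-1.79923241e+02  1.71741523e-02 -9.66144269e+01] 0.011848745207107506
```

The force fell faster than the spring rate, so the cam now carries the load: the stud is caught. I'll release it and retreat.

Emit:
carry_out(commands=[[0, 0, 0, 0], [0, 0, 0, 0], [0, 0, 0, 0], [0, 0, 0, 0], [0, 0, 0, 0], [0, 0, 0, 0], [0, 0, 0, 0], [0, 0, 0, 0], [0, 0, 0, 0], [0, 0, 0, 0]], claw=0.5)

```text
t: 30.4
eef_pos: [0.5425, -0.1978, 0.0781]
ee_rot: [-3.142, -0.0, -1.686]
force: [0.4, 0.2, -0.1]
width: 0.0439
gripper_force: 0.0
```

Emit:
carry_out(commands=[[0, 0, 0.1, 0], [0, 0, 0.3, 0], [0, 0, 0.6, 0], [0, 0, 1.0, 0], [0, 0, 1.5, 0], [0, 0, 2.0, 0], [0, 0, 2.5, 0], [0, 0, 3.0, 0], [0, 0, 3.0, 0], [0, 0, 3.0, 0]])

```text
t: 31.65
eef_pos: [0.5422, -0.1977, 0.2284]
ee_rot: [-3.141, 0.0, -1.686]
force: [-0.2, 0.3, 0.4]
width: 0.0437
gripper_force: 0.0
```

```bash
python3 - <<'E'
from h import *
s=arm.get_state();print(s["t"],s["eef_pos"],s["force"],s["width"])
f=arm.grab_frame("side")
cv2.imwrite("pics/s5.png",cv2.cvtColor(cv2.resize(f["pixels"][150:290,330:500],None,fx=4,fy=4,interpolation=2),cv2.COLOR_RGB2BGR))
E
```

```text
31.65 [ 0.54218812 -0.19768152  0.22839228] [-0.20857277  0.27479781  0.40564081] 0.04366182916667325
```

View pics/s5.png

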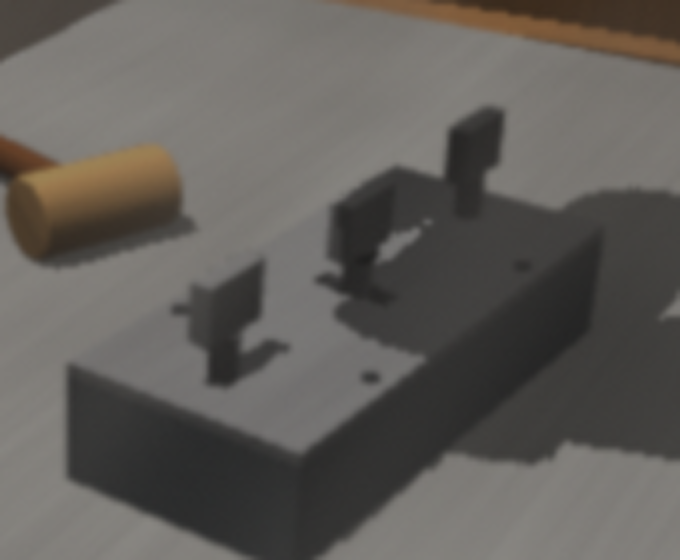

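The stud stands in the keyhole at about pixel (419,206), seated low, with its handle in line with the two fastened studs at about (387,229) and (448,187). The gripper is clear of it.

```bash
python3 -c "
from station import arm
print(arm.job_done())"
```

```text
the job is handed in; nothing more can be done
None
```

The job is handed in: the stud from the rest is in the keyhole, pressed to about 14 N, turned a quarter turn clockwise until its cam caught, and released with its handle in line with the two fastened studs; the other objects were not touched, and I had to open and re-centre once because my first grip was 16 mm off-centre.

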